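# Find the loaded canister and stow it in the dust hood

### The job

First raise the dust hood's sash by pushing up under its ledge until its lower edge is level with the red pointer, and leave it there. One of the three identical closed canisters on the mat is full of parts and much heavier than the two empty ones: lift them to find it, then stand it on the table in front of the doorway, let go of it, and push it in under the sash until all of it is inside, upright. Put any empty canister you lifted back where it stood, drop or tip none of them, and leave the carton, mallet and clamp alone.

Things in the scene. Friction and masses are not known exactly. Their poses are not given: they have to be found in the camera images.
- canister_1: closed round canister, aluminium with a black lid and a blue band, 60 mm diameter, 72 mm tall, all three look the same and begin upright on the cork mat (2 mm thick), about 135 mm apart in a row; which of the three is loaded changes from run to run and cannot be seen. An empty one weighs 100 to 145 g, the loaded one 460 to 700 g. Origin: centre of its underside; z up along its axis.
- canister_2: closed round canister, aluminium with a black lid and a blue band, 60 mm diameter, 72 mm tall, all three look the same and begin upright on the cork mat (2 mm thick), about 135 mm apart in a row; which of the three is loaded changes from run to run and cannot be seen. An empty one weighs 100 to 145 g, the loaded one 460 to 700 g. Origin: centre of its underside; z up along its axis.
- canister_3: closed round canister, aluminium with a black lid and a blue band, 60 mm diameter, 72 mm tall, all three look the same and begin upright on the cork mat (2 mm thick), about 135 mm apart in a row; which of the three is loaded changes from run to run and cannot be seen. An empty one weighs 100 to 145 g, the loaded one 460 to 700 g. Origin: centre of its underside; z up along its axis.
- mat: thin brown cork mat fixed on the table, 140 mm (its x) by 400 mm (its y), 2 mm thick; origin at the centre of its underside.
- hood: clear dust hood on the table: aluminium posts, clear side and back panels, no roof, no floor plate or sill (the table runs straight in, with a flat green patch painted on it). Origin on the table in the middle of the doorway, in the plane of the sash; its x points into the hood, y to the left, z up. 300 mm wide outside, 260 mm clear between the posts, inside 205 mm deep, 330 mm tall. The doorway faces the robot.
- sash (a joint): height (m) of the clear sliding sash: 0 shut (lower edge 1 mm above the table), up to 0.2. It is counterbalanced and stays where it is left; moving it up or down takes roughly 3 N.
- sash_edge (a point): middle of the sash's lower edge (a yellow strip 14 mm high across the whole sash, 12 mm thick; the panel above is clear, 8 mm thick, 170 mm tall). Axes as the hood.
- ledge_under (a point): middle of the front edge of the underside of the sash's black pull ledge: a bar 250 mm long across the sash, 10 mm thick, that stands out 36 mm from the panel towards the robot. Its underside lies 70 mm above the sash's lower edge; moves with the sash. Push up under it. Axes as the hood.
- mark (a point): tip of the red height pointer on the doorway's right-hand post (as the robot sees it), which points at the sash from the side: the lower edge of the sash belongs at its height. The pointer block is 12 mm high and centred on that height, 130 to 165 mm above the table. Axes as the hood.
- carton: cardboard carton 85 x 85 x 80 mm, a bystander; origin at the centre of its underside.
- mallet: mallet lying along its x, 250 mm long, white head 60 mm in diameter and 90 mm long at +x, black handle, a bystander; origin on the table under its middle.
- clamp: blue bar clamp lying flat, bar 300 mm along its x, jaws to its +y, about 130 mm wide and 30 mm high, a bystander; origin on the table under the bar's middle.
There are look-alikes about, which are no part of the job. What is shaped like the canister_2 but pink is not meant.

How it is judged:
On the way, in this order (a step that is already met when the one before it is completed fails the run):
1. the sash's lower edge is level with the pointer (within 10 mm) (z of sash_edge in the frame of mark between -0.01 and 0.01 m), for 0.3 s.
2. a canister is lifted at least 25 mm off the table (height (world z) of any of canister_1, canister_2, canister_3 above 0.025 m), for 0.2 s.
3. the loaded canister stands released and upright in front of the doorway, not yet under the sash (loaded: contact over 3 N) (((contact force between canister_1 and anything else above 3 N and contact force between canister_1 and the fingers below 0.3 N and height (world z) of canister_1 below 0.004 m and angle between canister_1's own z axis and vertical below 0.1 rad and x of canister_1 in the frame of hood between -0.3 and -0.01 m and y of canister_1 in the frame of hood between -0.12 and 0.12 m) or (contact force between canister_2 and anything else above 3 N and contact force between canister_2 and the fingers below 0.3 N and height (world z) of canister_2 below 0.004 m and angle between canister_2's own z axis and vertical below 0.1 rad and x of canister_2 in the frame of hood between -0.3 and -0.01 m and y of canister_2 in the frame of hood between -0.12 and 0.12 m) or (contact force between canister_3 and anything else above 3 N and contact force between canister_3 and the fingers below 0.3 N and height (world z) of canister_3 below 0.004 m and angle between canister_3's own z axis and vertical below 0.1 rad and x of canister_3 in the frame of hood between -0.3 and -0.01 m and y of canister_3 in the frame of hood between -0.12 and 0.12 m))), for 0.1 s.
At the end, for the whole second after the job is handed in: Sash edge at rest within 10 mm of the pointer height; the loaded canister (it presses with over 3 N) upright, at rest, wholly inside the hood, centre at least 34 mm behind the sash plane; both empties upright, at rest, within 40 mm of where they began (all of step 1 and velocity of joint sash between -0.01 and 0.01 m/s and ((x of canister_1 in the frame of hood between 0.034 and 0.18 m and y of canister_1 in the frame of hood between -0.105 and 0.105 m and height (world z) of canister_1 below 0.006 m and contact force between canister_1 and anything else above 3 N and distance of each of canister_2, canister_3 from where it was at the start of the episode below 0.04 m) or (x of canister_2 in the frame of hood between 0.034 and 0.18 m and y of canister_2 in the frame of hood between -0.105 and 0.105 m and height (world z) of canister_2 below 0.006 m and contact force between canister_2 and anything else above 3 N and distance of each of canister_1, canister_3 from where it was at the start of the episode below 0.04 m) or (x of canister_3 in the frame of hood between 0.034 and 0.18 m and y of canister_3 in the frame of hood between -0.105 and 0.105 m and height (world z) of canister_3 below 0.006 m and contact force between canister_3 and anything else above 3 N and distance of each of canister_1, canister_2 from where it was at the start of the episode below 0.04 m)) and angle between each of canister_1, canister_2, canister_3's own z axis and vertical below 0.1 rad and linear speed of each of canister_1, canister_2, canister_3 below 0.02 m/s); the robot touches nothing.
It fails at once if the carton is shifted by more than 30 mm (distance of carton from where it was at the start of the episode above 0.03 m).
It fails at once if the mallet is shifted by more than 30 mm (distance of mallet from where it was at the start of the episode above 0.03 m).
It fails at once if the clamp is shifted by more than 30 mm (distance of clamp from where it was at the start of the episode above 0.03 m).
It fails at once if a canister is tipped over (leans more than 40 degrees) (angle between any of canister_1, canister_2, canister_3's own z axis and vertical above 0.7 rad).
It fails at once if a canister is dropped or thrown (moves faster than 1.3 m/s) (linear speed of any of canister_1, canister_2, canister_3 above 1.3 m/s).
It also fails if it takes over 72 s, if anything falls off the work surface, if the arm or the gripper's body presses on something with over 40 N, if the wrist force passes 120 N, or if a joint passes its speed limit or range.

### The arm

A 6-joint arm with a two-finger parallel gripper is mounted at the origin on the work surface. World frame = base frame: x ahead of the robot, y to its left, z up, the work surface at z = 0. Lengths are in m, angles in rad, forces in N, time in s.
With the tool pointing down it reaches from about 0.275 to 0.75 m from the base axis. Payload 10.2 kg.
Tool frame: the origin (TCP) lies at the very end of the fingers, on their centre line; the grasp point (between the pads) lies tcp_to_grasp behind it (tcp_to_grasp is the distance from the TCP to the grasp point, in m); x points along the fingers, y is the direction in which the jaws open and shut, and the axes are right-handed (so a half turn about x gives the same grasp; the last joint's range is limited). The gripper opens to 85 mm and grips with 20 to 120 N. Pads are 22 mm wide; open, the fingers measure 114 mm over their backs; the gripper's body (76 mm by 85 mm) begins 54 mm behind the grasp point. The pads swing forward as they close: fully open they stand 13 mm farther back than shut.
Start: joints at [-0.223, 0.313, 1.498, -0, 1.331, -0.223], TCP at [0.525, -0, 0.231] pointing down, gripper open.
Joint ranges: [-2.94, 2.94], [-0.97, 2.17], [0.19, 2.56], [-1.23, 4.37], [0.02, 3.11], [-2.88, 2.88]. Speed limits (rad/s): [2.39, 2.39, 3.01, 3.14, 3.14, 3.14].

### API

Orientations are given as a rotation vector (axis times angle).
In Python, from plant import * gives the robot as it stands. The module is installed in compiled form; this text tells all that it offers.
- The arm moves only by the tool drive_tool, never from a script. Its argument "commands" is text: rows parted by semicolons, each of 5 numbers parted by spaces: the closure, from 0 (fully open) to 1 (shut), then the shift along the world's x, y, z in m, then the turn about the world's z in degrees. A call has 1 to 12 rows; each row is the pose to reach, as a shift and turn from the pose measured when the call began; what a row does not reach only later rows make up. A row lasts 1/12 s, in which the tool goes at most 41.7 mm and 7.16 degrees, less where a joint would pass 70% of its speed; a pose out of reach is approached as far as the arm can. A call with a gripper value outside its range is refused whole. The fingers move at their own pace and stop on an object; "newtons" is the grip in N (left out, the last holds). Time passes only in rows, so rows that repeat a pose let the fingers close. It gives the time, the measured TCP pose, the force and the opening at its end, in the units of the state.
- observe(): the state, without advancing time (a new reading comes with each control period).
- read_camera(name): name is "scene" or "side" or "wrist"; returns (picture, depth): 400x640x3 uint8, red, green, blue; 400x640 float32, m along the optical axis (not along the pixel's ray), 0 where there is no reading.
- camera_model(name): a dict with "fx", "fy", "cx", "cy" (pixels), "extrinsics" (4x4, takes a point from camera to world coordinates). Camera axes: x right, y down, z forward; pixel columns grow to the right and rows downward; lengths in m; the calibration is good to about 2 mm. The wrist camera is an equidistant fisheye: a pixel r from the principal point sees the ray r / f radians off the axis. A picture is of the moment at which its call begins: read the wrist's pose just before it. camera_model takes no time and is no camera call; for the wrist camera it gives the pose at the moment of the call.
- sign_off(): hands the job in, once; it reports no verdict.
Trained networks look in the newest picture that a camera, given by its name, has taken for a name from the list of things; names that differ only in an ending like _2 or _b are one class to them, and where a whole thing is asked for, a point or a joint stands for the part that bears it (a point fixed in the world has none). Each returns a list of dicts, best first, with "conf" (0 to 1); they miss things now and then, are a little off and sometimes report something else, mostly with a low value. They report only what shows in the picture. A call takes as long as a camera call. They do not tell look-alikes from the thing itself.
- look_for(camera, name): "location" ([column, row] in pixels, amid what is visible of it).
- mark_of(camera, name): "location" ([column, row] in pixels: a listed point, or the origin of a listed thing).
The state is a dict: "time_s": time; "joints": joint angles; "joint_velocities": joint speeds; "effort": joint torques, N m; "tool_pos": TCP position; "tcp_rot": TCP orientation; "wrist_force": force on the tool from outside, world axes, zero at the start; "ft_torque": the same for the moment, N m; "width": finger opening in m.
Only numpy, scipy, OpenCV 4.12 (cv2) and the standard library are available. Lean on these libraries where they do the work, as an engineer would, in place of code of your own. Each camera call takes 0.05 s, during which the arm holds its last target. There are 200 camera calls.

## Working session

There is one attempt and no reset: what is moved stays moved. The work goes in short steps, Python scripts to look and compute and a tool call to move; the robot and the scene stay as the last step left them, time stands still between calls to the robot, and variables do not carry over. Pictures are saved under pics/ and viewed, about 8 in all and at most 12, crops included, and the job is handed in when it is done.

Besides the shell and the picture viewer there is one more tool, called after "Request:" in YAML: its name, and indented under it one key for each argument. drive_tool: Moves the arm, as the interface text tells. Its arguments: {"type":"object","properties":{"commands":{"type":"string"},"newtons":{"type":"number"}},"required":["commands"]}

```bash
mkdir -p pics; cat > h.py <<'E'
from plant import *
import numpy as np, cv2
def save(n,img): cv2.imwrite('pics/'+n+'.png',img[:,:,::-1])
def pt(cam,uv,depth,win=2,M=None):
    m=M or camera_model(cam); u,v=uv; iu,iv=int(round(u)),int(round(v))
    d=depth[max(iv-win,0):iv+win+1,max(iu-win,0):iu+win+1]; d=d[d>0]
    if not len(d): return None
    z=np.median(d); x=(u-m['cx'])/m['fx']; y=(v-m['cy'])/m['fy']
    if cam=='wrist':
        r=np.hypot(x,y); s=np.tan(r)/r if r>1e-9 else 1; x*=s;y*=s
    return (np.array(m['extrinsics'])@np.array([x*z,y*z,z,1]))[:3]
E
cat > a.py <<'E'
from h import *
for c in ('scene','side'):
    p,d=read_camera(c); save(c+'0',p); np.save(c+'0.npy',d)
    for n in ('canister_1','hood','sash_edge','ledge_under','mark','carton','mallet','clamp','mat'):
        for k,f in (('look',look_for),('mark',mark_of)):
            for r in f(c,n)[:5]:
                print(c,k,n,round(r['conf'],2),np.round(r['location']),np.round(pt(c,r['location'],d),3))
print(observe())
print(camera_model('scene')); print(camera_model('side'))
E
python3 a.py
```

```text
scene look canister_1 0.77 [249. 132.] [ 0.47  -0.341  0.058]
scene look canister_1 0.74 [297. 169.] [ 0.461 -0.089  0.074]
scene look canister_1 0.72 [263. 153.] [ 0.498 -0.22   0.073]
scene look canister_1 0.41 [319. 128.] [ 0.281 -0.18   0.069]
scene mark canister_1 0.8 [266. 163.] [ 0.499 -0.211  0.028]
scene mark canister_1 0.68 [250. 138.] [ 0.468 -0.341  0.026]
scene mark canister_1 0.66 [297. 179.] [ 0.472 -0.082  0.039]
scene mark canister_1 0.62 [315. 140.] [0.466 0.005 0.298]
scene mark canister_1 0.5 [217. 235.] [ 0.785 -0.106  0.005]
scene look hood 0.75 [296. 269.] [0.679 0.15  0.   ]
scene mark hood 0.3 [322. 257.] [0.617 0.196 0.064]
scene look sash_edge 0.65 [318. 242.] [0.62  0.183 0.143]
scene look sash_edge 0.63 [196. 242.] [ 0.854 -0.107  0.043]
scene mark sash_edge 0.8 [319. 259.] [0.623 0.188 0.045]
scene look ledge_under 0.85 [315. 244.] [0.623 0.174 0.123]
scene mark ledge_under 0.79 [322. 238.] [0.616 0.195 0.174]
scene mark mark 0.54 [288. 223.] [0.653 0.096 0.175]
scene look carton 0.61 [207. 174.] [ 0.691 -0.271  0.079]
scene mark carton 0.9 [213. 183.] [
[... 2801 characters left out ...]
fy': 441.81140676767933, 'cx': 315.38334434582754, 'cy': 198.87984031164632, 'extrinsics': array([[-0.73542471,  0.56432446, -0.37508454,  1.01626528],
       [ 0.6775495 ,  0.60524865, -0.41785254,  0.61614001],
       [-0.008785  , -0.56143742, -0.82747256,  1.21832934],
       [ 0.        ,  0.        ,  0.        ,  1.        ]])}
{'fx': 421.23719902682586, 'fy': 421.23719902682586, 'cx': 312.0208552181301, 'cy': 202.33879629318642, 'extrinsics': array([[ 0.7362483 , -0.43573847,  0.51775518, -0.11093158],
       [-0.67670447, -0.47755411,  0.56036875, -0.61949745],
       [ 0.0030819 , -0.76293778, -0.64646457,  0.89421725],
       [ 0.        ,  0.        ,  0.        ,  1.        ]])}
```

View pics/scene0.png

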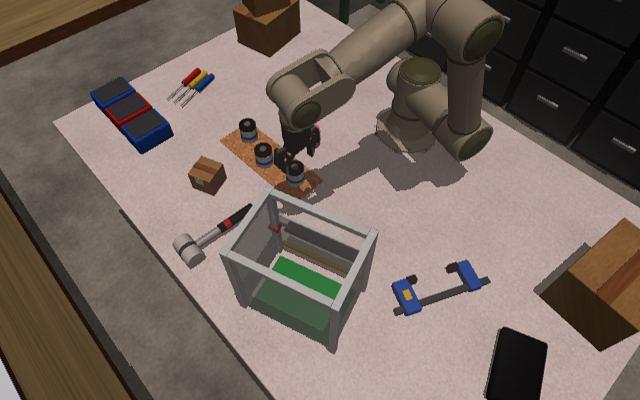

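View pics/side0.png

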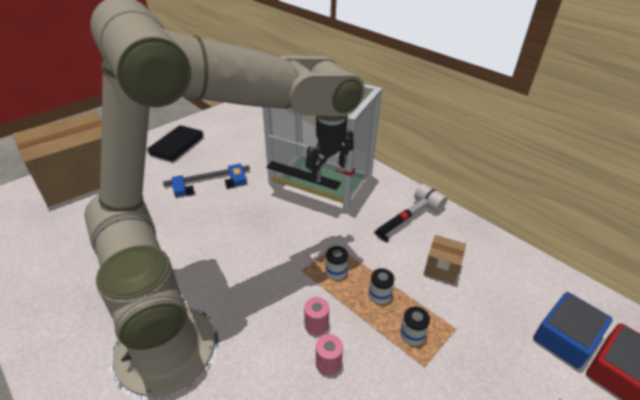

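```bash
cat > b.py <<'E'
from h import *
from scipy.optimize import least_squares
def cloud(c,d):
    m=camera_model(c); v,u=np.mgrid[0:400,0:640]
    P=np.stack([(u-m['cx'])/m['fx']*d,(v-m['cy'])/m['fy']*d,d,np.ones_like(d)],-1)@np.array(m['extrinsics']).T
    return P[...,:3]
import cv2
C={c:(cloud(c,np.load(c+'0.npy')),np.load(c+'0.npy'),cv2.imread('pics/'+c+'0.png')[:,:,::-1].astype(int)) for c in('scene','side')}
cen={'scene':[(249,132),(263,153),(297,171)],'side':[(412,326),(383,284),(337,263)]}
for c in C:
    P,d,I=C[c]
    for u,v in cen[c]:
        Q=P[v-30:v+30,u-30:u+30].reshape(-1,3); D=d[v-30:v+30,u-30:u+30].ravel()
        k=(D>0)&(Q[:,2]>.067)&(Q[:,2]<.082); Q=Q[k]
        ctr=np.median(Q[:,:2],0); Q=Q[np.linalg.norm(Q[:,:2]-ctr,axis=1)<.045]
        f=least_squares(lambda p:np.maximum(np.linalg.norm(Q[:,:2]-p,axis=1)-.030,0),ctr)
        (bx,by),br=cv2.minEnclosingCircle(Q[:,:2].astype(np.float32))
        print(c,(u,v),len(Q),np.round(Q[:,2].mean(),3),'fit',np.round(f.x,3),'enc',round(bx,3),round(by,3),round(br,3),'med',np.round(ctr,3))
    # hood colours
    reg=(P[...,0]>.45)&(P[...,0]<1)&(P[...,1]>0)&(P[...,1]<.45)&(d>0)
    R,G,B=I[...,0],I[...,1],I[...,2]
    for n,k in {'red':(R>110)&(G<70)&(B<70)&(P[...,1]<.25)&(P[...,2]>.1),'yellow':(R>100)&(G>80)&(B<.5*R),'black':(R<45)&(G<45)&(B<45)&(P[...,2]>.03),'green':(G>R+30)&(G>B+30),'top':(P[...,2]>.32)&(P[...,2]<.34)}.items():
        Q=P[reg&k]; 
        if len(Q)>3:
            r,a,w=cv2.minAreaRect((Q[:,:2]*1000).astype(np.float32))
            print(c,n,len(Q),'mean',np.round(Q.mean(0),3),'pct z',np.round(np.percentile(Q[:,2],[5,95]),3),'rect',np.round(r),np.round(a),round(w,1))
m=camera_model('wrist');print(m)
E
python3 b.py
```

```text
scene (249, 132) 151 0.073 fit [ 0.485 -0.241] enc 0.487 -0.239 0.03 med [ 0.473 -0.26 ]
scene (263, 153) 199 0.073 fit [ 0.488 -0.237] enc 0.487 -0.237 0.032 med [ 0.477 -0.244]
scene (297, 171) 184 0.074 fit [ 0.46  -0.104] enc 0.46 -0.104 0.031 med [ 0.463 -0.106]
scene red 13 mean [0.681 0.076 0.152] pct z [0.15  0.155] rect [682.  75.] [ 8. 14.] 56.1
scene yellow 65 mean [0.509 0.433 0.029] pct z [0.025 0.033] rect [509. 433.] [28. 18.] 65.3
scene black 1158 mean [0.542 0.033 0.383] pct z [0.284 0.495] rect [470. 190.] [139. 439.] 18.0
scene green 1158 mean [0.675 0.192 0.008] pct z [-0.003  0.005] rect [723. 228.] [175. 251.] 20.2
scene top 3697 mean [0.719 0.228 0.329] pct z [0.323 0.333] rect [623. 182.] [431. 321.] 20.2
side (412, 326) 491 0.074 fit [ 0.451 -0.368] enc 0.451 -0.368 0.031 med [ 0.448 -0.369]
side (383, 284) 376 0.074 fit [ 0.483 -0.24 ] enc 0.482 -0.24 0.031 med [ 0.477 -0.244]
side (337, 263) 321 0.073 fit [ 0.454 -0.107] enc 0.454 -0.106 0.031 med [ 0.453 -0.108]
side yellow 127 mean [0.595 0.211 0.04 ] pct z [0.029 0.045] rect [578. 257.] [ 19. 397.] 22.7
side black 626 mean [0.561 0.127 0.175] pct z [0.108 0.387] rect [582. 124.] [311. 184.] 73.5
side top 402 mean [0.739 0.092 0.328] pct z [0.321 0.331] rect [661.  68.] [439.  58.] 23.1
{'fx': 309.70691628693146, 'fy': 309.70691628693146, 'cx': 313.4840888471476, 'cy': 197.8901406955863, 'extrinsics': array([[ 9.99999928e-01,  2.28955025e-04,  3.03155734e-04,
         5.23983293e-01],
       [ 3.10917505e-04, -9.51779755e-01, -3.06782008e-01,
         7.94648584e-02],
       [ 2.18298209e-04,  3.06782080e-01, -9.51779758e-01,
         3.74303702e-01],
       [ 0.00000000e+00,  0.00000000e+00,  0.00000000e+00,
         1.00000000e+00]])}
```

```bash
sed -i '/^m=camera_model/d' b.py; cat > c.py <<'E'
import io,contextlib
with contextlib.redirect_stdout(io.StringIO()): exec(open('b.py').read())
from plant import *
import plant; print([n for n in dir(plant) if 'grasp' in n], observe().get('tcp_to_grasp'))
A=np.vstack([P[d>0] for P,d,I in C.values()])
print('tool profile: h above TCP, x and y extents')
for h in np.arange(0,.36,.02):
    q=A[(abs(A[:,0]-.525)<.12)&(abs(A[:,1])<.12)&(abs(A[:,2]-.231-h)<.01)]
    if len(q)>3: print(round(h,2),len(q),np.round(np.percentile(q[:,0],[1,99])-.525,3),np.round(np.percentile(q[:,1],[1,99]),3))
th=np.radians(20.2);ex=np.array([np.cos(th),np.sin(th)]);ey=np.array([-ex[1],ex[0]])
for c in C:
    P,d,I=C[c];R,G,B=I[...,0],I[...,1],I[...,2]
    near=(np.linalg.norm(P[...,:2]-[.7,.22],axis=-1)<.26)&(d>0)
    def rep(n,k):
        Q=P[near&k]
        if len(Q)<4: return print(c,n,len(Q))
        hx=Q[:,:2]@ex;hy=Q[:,:2]@ey
        print(c,n,len(Q),'hx',np.round(np.percentile(hx,[2,50,98]),3),'hy',np.round(np.percentile(hy,[2,50,98]),3),'z',np.round(np.percentile(Q[:,2],[2,50,98]),3))
    rep('top',(abs(P[...,2]-.33)<.008)&(P[...,0]>.56))
    rep('yellow',(R>1.2*B+20)&(G>1.1*B+15)&(abs(P[...,2]-.03)<.03)&(P[...,0]<.72))
    rep('ledge',(R<50)&(abs(P[...,2]-.11)<.02)&(P[...,0]<.7))
    rep('red',(R>90)&(G<.6*R)&(B<.6*R)&(P[...,2]>.1)&(P[...,2]<.2))
    t=near&(abs(P[...,2]-.33)<.008)&(P[...,0]>.56)
    r=cv2.minAreaRect((P[t][:,:2]*1000).astype(np.float32)); print(r)
E
python3 c.py
```

```text
['tcp_to_grasp'] None
tool profile: h above TCP, x and y extents
0.02 118 [-0.059  0.058] [-0.012  0.012]
0.04 163 [-0.06   0.058] [-0.012  0.012]
0.06 288 [-0.077  0.076] [-0.015  0.014]
0.08 469 [-0.075  0.074] [-0.018  0.017]
0.1 471 [-0.074  0.072] [-0.02  0.02]
0.12 352 [-0.071  0.07 ] [-0.03   0.031]
0.14 356 [-0.04  0.04] [-0.039  0.038]
0.16 414 [-0.04   0.039] [-0.039  0.038]
0.18 327 [-0.04   0.039] [-0.038  0.036]
0.2 169 [-0.043  0.042] [-0.041  0.036]
0.22 356 [-0.083  0.044] [-0.065  0.07 ]
0.24 879 [-0.117  0.054] [-0.071  0.081]
0.26 1266 [-0.116  0.057] [-0.072  0.085]
0.28 1711 [-0.115  0.051] [-0.069  0.085]
0.3 2452 [-0.117  0.036] [-0.061  0.083]
0.32 1383 [-0.119 -0.032] [-0.045  0.079]
0.34 166 [-0.12  -0.101] [0.006 0.06 ]
scene top 3496 hx [0.648 0.773 0.861] hy [-0.183 -0.024  0.114] z [0.323 0.33  0.333]
scene yellow 197 hx [0.635 0.648 0.65 ] hy [-0.159 -0.057  0.05 ] z [0.002 0.042 0.051]
scene ledge 0
scene red 16 hx [0.659 0.666 0.67 ] hy [-0.172 -0.163 -0.159] z [0.147 0.152 0.155]
((670.897705078125, 193.3110809326172), (332.97216796875, 333.0806884765625), 20.27650260925293)
side top 375 hx [0.541 0.737 0.855] hy [-0.213 -0.174 -0.135] z [0.323 0.329 0.334]
side yellow 241 hx [0.629 0.633 0.639] hy [-0.155 -0.036  0.087] z [0.034 0.041 0.049]
side ledge 513 hx [0.596 0.61  0.63 ] hy [-0.152 -0.032  0.082] z [0.105 0.111 0.114]
side red 27 hx [0.631 0.635 0.651] hy [-0.187 -0.178 -0.163] z [0.143 0.15  0.153]
((719.9664916992188, 73.35997009277344), (334.8046569824219, 56.70708084106445), 29.6627254486084)
```

```bash
python3 - <<'E'
import cv2,numpy as np
a=cv2.imread('pics/side0.png')[70:220,240:440]; b=cv2.imread('pics/scene0.png')[100:250,210:410]
cv2.imwrite('pics/crop1.png',np.hstack([cv2.resize(x,(400,300),interpolation=cv2.INTER_CUBIC) for x in(a,b)]))
E
```

```text
(no output)
```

View pics/crop1.png

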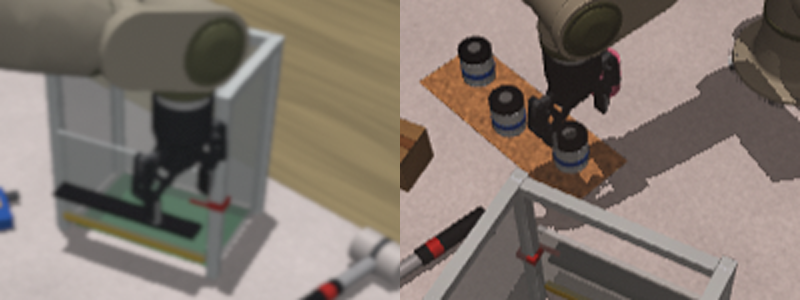

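Request:
drive_tool:
  commands: "0.5 -0.02 0.045 0 7; 0.5 -0.035 0.09 0 14; 0.5 -0.05 0.137 0 20; 0.5 -0.05 0.137 0 20; 0.5 -0.05 0.137 0 20; 0.5 -0.05 0.137 0 20; 0.5 -0.05 0.137 0 20; 0.5 -0.05 0.137 0 20"

```text
time_s: 2.57
tool_pos: [0.4754, 0.1361, 0.2312]
tcp_rot: [0.949, 1.354, -0.95]
wrist_force: [0.4, 0.2, -0.1]
width: 0.0428
```

```bash
cat > prof.py <<'E'
from h import *
import sys
from scipy.spatial.transform import Rotation as Ro
o=observe(); t=o['tool_pos']; Rm=Ro.from_rotvec(o['tcp_rot']).as_matrix()
print(np.round(t,4),'w',o['width'],'axes x',np.round(Rm[:,0],3),'y',np.round(Rm[:,1],3),'F',np.round(o['wrist_force'],1),o['time_s'],tcp_to_grasp() if callable(tcp_to_grasp) else tcp_to_grasp)
L=[]
for c in('scene','side'):
    p,d=read_camera(c); save(c+'_'+sys.argv[1],p); np.save(c+'_'+sys.argv[1]+'.npy',d)
    m=camera_model(c); v,u=np.mgrid[0:400,0:640]
    P=(np.stack([(u-m['cx'])/m['fx']*d,(v-m['cy'])/m['fy']*d,d,np.ones_like(d)],-1)@np.array(m['extrinsics']).T)[...,:3]
    L.append(P[d>0])
Q=(np.vstack(L)-t)@Rm
for h in np.arange(-.01,.22,.01):
    q=Q[(abs(Q[:,1])<.11)&(abs(Q[:,2])<.05)&(abs(-Q[:,0]-h)<.005)]
    if len(q)>3: print(round(h,2),len(q),np.round(np.percentile(q[:,1],[1,99]),3))
E
python3 prof.py p5
```

```text
[0.4754 0.1361 0.2312] w 0.042804247169940655 axes x [ 0. -0. -1.] y [ 0.94   0.341 -0.   ] F [ 0.4  0.2 -0.1] 2.5667 0.0187
0.0 20 [-0.03  0.03]
0.01 57 [-0.037  0.037]
0.02 80 [-0.038  0.038]
0.03 60 [-0.038  0.032]
0.04 47 [-0.038  0.034]
0.05 95 [-0.056  0.054]
0.06 88 [-0.058  0.058]
0.07 154 [-0.063  0.061]
0.08 122 [-0.065  0.064]
0.09 128 [-0.068  0.067]
0.1 219 [-0.07   0.069]
0.11 142 [-0.054  0.066]
0.12 66 [-0.043  0.043]
0.13 124 [-0.041  0.04 ]
0.14 175 [-0.041  0.04 ]
0.15 190 [-0.041  0.039]
0.16 196 [-0.04   0.041]
0.17 293 [-0.04   0.039]
0.18 84 [-0.035  0.034]
0.19 136 [-0.043  0.042]
0.2 128 [-0.041  0.042]
0.21 110 [0.017 0.042]
```

Request:
drive_tool:
  commands: "1 0 0 0 0; 1 0 0 0 0; 1 0 0 0 0; 1 0 0 0 0; 1 0 0 0 0; 1 0 0 0 0; 1 0 0 0 0; 1 0 0 0 0"

```text
time_s: 3.33
tool_pos: [0.4753, 0.1362, 0.2312]
tcp_rot: [0.949, 1.354, -0.95]
wrist_force: [-0.4, 0.1, 0.4]
width: 0.0001
```

```bash
python3 prof.py p10
```

```text
[0.4753 0.1362 0.2312] w 0.00014525776100547444 axes x [-0. -0. -1.] y [ 0.94   0.341 -0.   ] F [-0.4  0.1  0.4] 3.3333 0.0187
0.0 7 [-0.01   0.006]
0.01 46 [-0.015  0.015]
0.02 42 [-0.019  0.015]
0.03 35 [-0.018  0.011]
0.04 27 [-0.025  0.015]
0.05 84 [-0.036  0.033]
0.06 71 [-0.046  0.042]
0.07 99 [-0.054  0.047]
0.08 108 [-0.062  0.062]
0.09 187 [-0.064  0.063]
0.1 143 [-0.055  0.057]
0.11 115 [-0.044  0.046]
0.12 63 [-0.041  0.042]
0.13 125 [-0.041  0.04 ]
0.14 172 [-0.04  0.04]
0.15 192 [-0.041  0.04 ]
0.16 197 [-0.04   0.039]
0.17 279 [-0.04   0.038]
0.18 97 [-0.035  0.037]
0.19 134 [-0.042  0.042]
0.2 125 [-0.043  0.042]
0.21 122 [-0.037  0.042]
```

Request:
drive_tool:
  commands: "1 0 0 -0.04 0; 1 0 0 -0.08 0; 1 0 0 -0.12 0; 1 0 0 -0.16 0; 1 0 0 -0.195 0; 1 0 0 -0.215 0; 1 0 0 -0.226 0; 1 0 0 -0.226 0; 1 0.015 0.005 -0.226 0; 1 0.028 0.010 -0.226 0; 1 0.038 0.014 -0.226 0; 1 0.038 0.014 -0.226 0"

```text
time_s: 4.43
tool_pos: [0.5159, 0.1507, 0.0072]
tcp_rot: [0.951, 1.35, -0.946]
wrist_force: [-0.4, 0.3, -0.0]
width: -0.0001
```

Request:
drive_tool:
  commands: "1 0.004 0.001 0 0; 1 0.007 0.0025 0 0; 1 0.010 0.0035 0 0; 1 0.010 0.0035 0 0"

```text
time_s: 4.77
tool_pos: [0.5258, 0.1542, 0.0071]
tcp_rot: [0.951, 1.351, -0.947]
wrist_force: [-0.9, 0.2, -2.3]
width: 0.0002
```

Request:
drive_tool:
  commands: "1 0.002 0.001 0.01 0; 1 0.002 0.001 0.025 0; 1 0.002 0.001 0.04 0; 1 0.002 0.001 0.055 0; 1 0.002 0.001 0.07 0; 1 0.002 0.001 0.07 0"

```text
time_s: 5.27
tool_pos: [0.5287, 0.1553, 0.08]
tcp_rot: [0.952, 1.348, -0.944]
wrist_force: [0.1, -0.0, 0.6]
width: 0.0002
```

```bash
cat > sash.py <<'E'
from h import *
import sys
ex=np.array([.9385,.3453]);ey=np.array([-.3453,.9385]);O=np.array([.611,.1875])
print(np.round(observe()['tool_pos'],4))
for c in('scene','side'):
    I,d=read_camera(c); save(c+'_'+sys.argv[1],I); np.save(c+'_'+sys.argv[1]+'.npy',d); I=I.astype(int)
    m=camera_model(c); v,u=np.mgrid[0:400,0:640]
    P=(np.stack([(u-m['cx'])/m['fx']*d,(v-m['cy'])/m['fy']*d,d,np.ones_like(d)],-1)@np.array(m['extrinsics']).T)[...,:3]
    R,G,B=I[...,0],I[...,1],I[...,2]
    hx=(P[...,:2]-O)@ex;hy=(P[...,:2]-O)@ey; z=P[...,2]
    nr=(abs(hy)<.14)&(d>0)
    def rep(n,k):
        k=k&nr
        if k.sum()>3: print(c,n,k.sum(),'hx',np.round(np.percentile(hx[k],[2,50,98]),3),'hy',np.round(np.percentile(hy[k],[2,50,98]),3),'z',np.round(np.percentile(z[k],[2,50,98]),4))
    rep('yellow',(R>1.2*B+20)&(G>1.1*B+15)&(abs(hx)<.02)&(z>.005))
    rep('ledge',(R<60)&(abs(hx+.022)<.02)&(z>.05)&(z<.25)&(abs(hy)>.07))
    rep('red',(R>90)&(G<.6*R)&(B<.6*R)&(z>.1)&(z<.2)&(abs(hx)<.06)&(hy<-.1))
E
python3 sash.py s1
```

```text
[0.5287 0.1553 0.08  ]
scene yellow 219 hx [0.007 0.01  0.012] hy [-0.122 -0.013  0.096] z [0.1091 0.119  0.127 ]
scene red 16 hx [0.021 0.029 0.031] hy [-0.137 -0.129 -0.124] z [0.1472 0.1515 0.1549]
side yellow 187 hx [-0.009 -0.005 -0.001] hy [-0.121 -0.048  0.124] z [0.1092 0.1171 0.1238]
side ledge 231 hx [-0.041 -0.029 -0.008] hy [-0.121 -0.081  0.122] z [0.1797 0.1872 0.1902]
side red 12 hx [-0.006 -0.003  0.   ] hy [-0.138 -0.133 -0.127] z [0.142  0.1477 0.1514]
```

Request:
drive_tool:
  commands: "1 0 0 0.01 0; 1 0 0 0.02 0; 1 0 0 0.03 0; 1 0 0 0.037 0; 1 0 0 0.038 0; 1 0 0 0.038 0"

```text
time_s: 5.87
tool_pos: [0.5289, 0.1553, 0.1165]
tcp_rot: [0.953, 1.347, -0.944]
wrist_force: [0.6, 0.2, -0.7]
width: -0.0002
```

```bash
python3 sash.py s2; python3 - <<'E'
import cv2
b=cv2.imread('pics/side_s2.png')[70:230,230:430]; cv2.imwrite('pics/crop2.png',cv2.resize(b,(750,600),interpolation=cv2.INTER_CUBIC))
E
```

```text
[0.5289 0.1553 0.1165]
scene yellow 247 hx [0.001 0.01  0.012] hy [-0.123 -0.012  0.102] z [0.1454 0.156  0.3142]
scene red 16 hx [0.02  0.029 0.032] hy [-0.137 -0.129 -0.124] z [0.1452 0.1517 0.1563]
side yellow 208 hx [-0.01  -0.005 -0.001] hy [-0.124 -0.047  0.125] z [0.1453 0.1533 0.1598]
side ledge 230 hx [-0.041 -0.029 -0.008] hy [-0.121 -0.079  0.122] z [0.218  0.2238 0.227 ]
side red 9 hx [-0.005 -0.002  0.001] hy [-0.139 -0.134 -0.128] z [0.1411 0.1473 0.1503]
```

View pics/crop2.png

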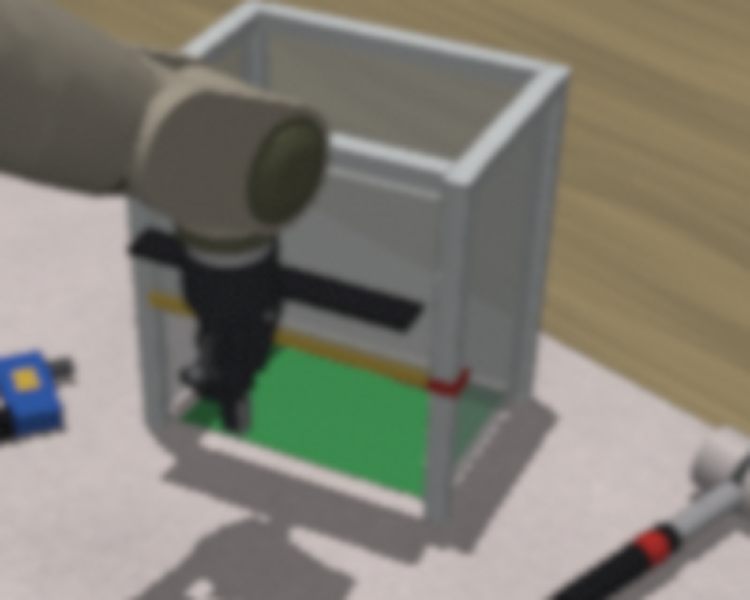

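Request:
drive_tool:
  commands: "1 0 0 -0.008 0; 1 -0.03 -0.011 -0.008 0; 1 -0.065 -0.025 -0.008 0; 0 -0.085 -0.06 0.01 0; 0 -0.08 -0.1 0.01 0; 0 -0.075 -0.14 0.01 0; 0 -0.072 -0.18 0.01 0; 0 -0.072 -0.22 0.01 0; 0 -0.072 -0.26 0.01 0; 0 -0.072 -0.26 0.01 0"

```text
time_s: 6.8
tool_pos: [0.4571, -0.1106, 0.1256]
tcp_rot: [0.956, 1.344, -0.949]
wrist_force: [0.0, 1.7, 0.2]
width: 0.0833
```

```bash
cat > w.py <<'E'
from h import *
import sys
o=observe(); m=camera_model('wrist'); p,d=read_camera('wrist'); save('w_'+sys.argv[1],p)
v,u=np.mgrid[0:400,0:640]; x=(u-m['cx'])/m['fx'];y=(v-m['cy'])/m['fy'];r=np.hypot(x,y)+1e-9;s=np.tan(np.minimum(r,1.4))/r
P=(np.stack([x*s*d,y*s*d,d,np.ones_like(d)],-1)@np.array(m['extrinsics']).T)[...,:3]
lo,hi=float(sys.argv[2]),float(sys.argv[3])
k=(d>0)&(P[...,2]>lo)&(P[...,2]<hi)&(r<1.2); n,L,st,ce=cv2.connectedComponentsWithStats(k.astype(np.uint8))
print(np.round(o['tool_pos'],4),o['time_s'],np.round(o['wrist_force'],2),round(o['width'],4))
for i in range(1,n):
    if st[i,4]>150:
        Q=P[L==i]; (a,b),R=cv2.minEnclosingCircle(Q[:,:2].astype(np.float32))
        print(np.round(ce[i]),st[i,4],'centre',round(a,4),round(b,4),'r',round(R,4),'z',round(np.median(Q[:,2]),4), 'rgb',np.round(p[L==i].mean(0)))
E
python3 w.py c 0.066 0.08
```

```text
[ 0.4571 -0.1106  0.1256] 6.8 [0.01 1.68 0.22] 0.0833
[598. 115.] 236 centre 0.6631 0.0606 r 0.0103 z 0.0731 rgb [94. 93. 91.]
[315. 209.] 5762 centre 0.4559 -0.1039 r 0.0303 z 0.0745 rgb [33. 31. 32.]
[110. 241.] 2821 centre 0.3019 -0.1901 r 0.0305 z 0.0724 rgb [198. 129. 149.]
[ 74. 297.] 1489 centre 0.2541 -0.2821 r 0.0307 z 0.0724 rgb [192. 124. 144.]
[296. 335.] 899 centre 0.4816 -0.2291 r 0.0285 z 0.0738 rgb [26. 24. 27.]
[458. 386.] 377 centre 0.6774 -0.2502 r 0.0257 z 0.0726 rgb [97. 74. 46.]
[ 14. 390.] 242 centre 0.006 -0.7136 r 0.0784 z 0.0727 rgb [91. 69. 43.]
```

View pics/w_c.png

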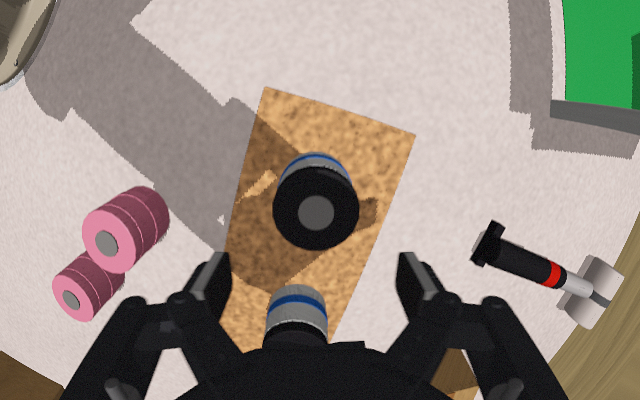

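Request:
drive_tool:
  commands: "0 -0.001 0.006 0 0; 0 -0.001 0.006 -0.035 0; 0 -0.001 0.006 -0.07 0; 0 -0.001 0.006 -0.095 0; 0 -0.001 0.006 -0.0995 0; 0 -0.001 0.006 -0.0995 0; 0.6 -0.001 0.006 -0.0995 0; 0.6 -0.001 0.006 -0.0995 0; 0.6 -0.001 0.006 -0.0995 0; 0.6 -0.001 0.006 -0.0995 0; 0.6 -0.001 0.006 -0.0995 0; 0.6 -0.001 0.006 -0.0995 0"
  newtons: 40

```text
time_s: 7.85
tool_pos: [0.4568, -0.1018, 0.0278]
tcp_rot: [0.957, 1.342, -0.947]
wrist_force: [0.5, 2.2, 6.9]
width: 0.0597
```

Request:
drive_tool:
  commands: "0.6 0 0 0.01 0; 0.6 0 0 0.025 0; 0.6 0 0 0.04 0; 0.6 0 0 0.045 0; 0.6 0 0 0.045 0; 0.6 0 0 0.045 0; 0.6 0 0 0.045 0; 0.6 0 0 0.045 0"

```text
time_s: 8.52
tool_pos: [0.4564, -0.1016, 0.0721]
tcp_rot: [0.957, 1.344, -0.947]
wrist_force: [0.4, 0.1, -1.2]
width: 0.0592
```

Request:
drive_tool:
  commands: "0.6 0 0 -0.02 0; 0.6 0 0 -0.036 0; 0.6 0 0 -0.042 0; 0.6 0 0 -0.0445 0; 0.6 0 0 -0.0445 0; 0 0 0 -0.0445 0; 0 0 0 -0.0445 0; 0 0 0 -0.0445 0; 0 0 0 -0.0445 0; 0 0 0 -0.0445 0"

```text
time_s: 9.35
tool_pos: [0.4565, -0.1016, 0.0277]
tcp_rot: [0.957, 1.344, -0.947]
wrist_force: [-0.4, 0.1, 0.2]
width: 0.0856
```

Request:
drive_tool:
  commands: "0 0 0 0.03 0; 0 0 0 0.07 0; 0 0 0 0.1 0; 0 0.012 -0.04 0.1 0; 0 0.019 -0.08 0.1 0; 0 0.025 -0.12 0.1 0; 0 0.026 -0.13 0.1 0; 0 0.026 -0.132 0.1 0; 0 0.026 -0.132 0.1 0"

```text
time_s: 10.1
tool_pos: [0.4822, -0.2334, 0.1273]
tcp_rot: [0.958, 1.344, -0.948]
wrist_force: [-0.1, -0.0, 0.1]
width: 0.0855
```

```bash
python3 w.py b 0.066 0.08
```

```text
[ 0.4822 -0.2334  0.1273] 10.1 [-0.14 -0.03  0.11] 0.0855
[343.  31.] 5459 centre 0.4564 -0.1042 r 0.03 z 0.0745 rgb [77. 74. 75.]
[106.  89.] 3878 centre 0.3017 -0.1914 r 0.031 z 0.0724 rgb [138.  82.  97.]
[ 52. 181.] 2304 centre 0.2535 -0.2826 r 0.0308 z 0.0724 rgb [195. 127. 147.]
[314. 222.] 5459 centre 0.4839 -0.237 r 0.0303 z 0.0745 rgb [31. 29. 30.]
[500. 297.] 389 centre 0.6704 -0.2532 r 0.034 z 0.0712 rgb [99. 76. 48.]
[241. 330.] 1389 centre 0.4563 -0.355 r 0.0245 z 0.0744 rgb [42. 40. 42.]
[ 22. 374.] 378 centre 0.0867 -0.7232 r 0.0596 z 0.0728 rgb [83. 63. 39.]
```

C stands back in place (empty, 1.2 N). Now B at (.484,-.237).

Request:
drive_tool:
  commands: "0 0.002 -0.0035 0 0; 0 0.002 -0.0035 -0.035 0; 0 0.002 -0.0035 -0.07 0; 0 0.002 -0.0035 -0.095 0; 0 0.002 -0.0035 -0.0995 0; 0 0.002 -0.0035 -0.0995 0; 0.6 0.002 -0.0035 -0.0995 0; 0.6 0.002 -0.0035 -0.0995 0; 0.6 0.002 -0.0035 -0.0995 0; 0.6 0.002 -0.0035 -0.0995 0; 0.6 0.002 -0.0035 -0.0995 0; 0.6 0.002 -0.0035 -0.0995 0"

```text
time_s: 11.15
tool_pos: [0.4852, -0.2365, 0.0302]
tcp_rot: [0.956, 1.341, -0.947]
wrist_force: [-0.7, 1.5, 7.5]
width: 0.0596
```

Request:
drive_tool:
  commands: "0.6 0 0 0.01 0; 0.6 0 0 0.025 0; 0.6 0 0 0.04 0; 0.6 0 0 0.045 0; 0.6 0 0 0.045 0; 0.6 0 0 0.045 0; 0.6 0 0 0.045 0; 0.6 0 0 0.045 0"

```text
time_s: 11.82
tool_pos: [0.4848, -0.2363, 0.0745]
tcp_rot: [0.956, 1.343, -0.947]
wrist_force: [0.2, 0.4, -1.3]
width: 0.0598
```

Request:
drive_tool:
  commands: "0.6 0 0 -0.02 0; 0.6 0 0 -0.036 0; 0.6 0 0 -0.042 0; 0.6 0 0 -0.0445 0; 0.6 0 0 -0.0445 0; 0 0 0 -0.0445 0; 0 0 0 -0.0445 0; 0 0 0 -0.0445 0; 0 0 0 -0.0445 0; 0 0 0 -0.0445 0"

```text
time_s: 12.65
tool_pos: [0.4849, -0.2363, 0.03]
tcp_rot: [0.956, 1.343, -0.947]
wrist_force: [0.2, -0.6, 0.8]
width: 0.0853
```

Request:
drive_tool:
  commands: "0 0 0 0.03 0; 0 0 0 0.07 0; 0 0 0 0.1 0; 0 -0.01 -0.04 0.1 0; 0 -0.02 -0.08 0.1 0; 0 -0.03 -0.12 0.1 0; 0 -0.034 -0.13 0.1 0; 0 -0.034 -0.13 0.1 0; 0 -0.034 -0.13 0.1 0"

```text
time_s: 13.4
tool_pos: [0.4507, -0.3661, 0.1297]
tcp_rot: [0.958, 1.343, -0.947]
wrist_force: [0.6, 0.7, -1.3]
width: 0.0856
```

```bash
python3 w.py a 0.066 0.08
```

```text
[ 0.4507 -0.3661  0.1297] 13.4 [ 0.58  0.68 -1.32] 0.0856
[105.  34.] 3537 centre 0.2532 -0.2831 r 0.0309 z 0.0724 rgb [158.  98. 115.]
[424.  61.] 5683 centre 0.4836 -0.2367 r 0.0304 z 0.0745 rgb [59. 56. 58.]
[315. 216.] 5427 centre 0.4523 -0.3658 r 0.0303 z 0.0745 rgb [29. 28. 29.]
[547. 214.] 1338 centre 0.6778 -0.2949 r 0.0597 z 0.0742 rgb [95. 77. 56.]
[ 27. 353.] 674 centre 0.1066 -0.7591 r 0.0914 z 0.0729 rgb [74. 56. 35.]
```

Request:
drive_tool:
  commands: "0 0.0015 0 -0.035 0; 0 0.0015 0 -0.07 0; 0 0.0015 0 -0.095 0; 0 0.0015 0 -0.1 0; 0 0.0015 0 -0.1 0; 0.6 0.0015 0 -0.1 0; 0.6 0.0015 0 -0.1 0; 0.6 0.0015 0 -0.1 0; 0.6 0.0015 0 -0.1 0; 0.6 0.0015 0 -0.1 0; 0.6 0.0015 0 -0.1 0; 0.6 0.0015 0 -0.1 0"
  newtons: 80

```text
time_s: 14.45
tool_pos: [0.4534, -0.3661, 0.0325]
tcp_rot: [0.955, 1.34, -0.946]
wrist_force: [-1.4, 2.1, 8.4]
width: 0.0589
```

Request:
drive_tool:
  commands: "0.6 0 0 0.01 0; 0.6 0 0 0.025 0; 0.6 0 0 0.04 0; 0.6 0 0 0.045 0; 0.6 0 0 0.045 0; 0.6 0 0 0.045 0; 0.6 0 0 0.045 0; 0.6 0 0 0.045 0"

```text
time_s: 15.12
tool_pos: [0.4531, -0.3657, 0.0766]
tcp_rot: [0.956, 1.342, -0.946]
wrist_force: [0.8, -0.3, -6.2]
width: 0.0588
```

Request:
drive_tool:
  commands: "0.6 0 0 0.03 0; 0.6 0 0.01 0.06 0; 0.6 0 0.04 0.065 0; 0.6 0.002 0.08 0.065 0; 0.6 0.004 0.12 0.065 0; 0.6 0.006 0.16 0.065 0; 0.6 0.008 0.2 0.065 0; 0.6 0.01 0.24 0.065 0; 0.6 0.012 0.28 0.065 0; 0.6 0.014 0.32 0.065 0; 0.6 0.016 0.36 0.065 0; 0.6 0.017 0.4 0.065 0"

```text
time_s: 16.12
tool_pos: [0.4697, 0.0362, 0.1414]
tcp_rot: [0.956, 1.342, -0.946]
wrist_force: [0.7, -0.9, -6.3]
width: 0.0587
```

Request:
drive_tool:
  commands: "0.6 0 0.04 0 0; 0.6 0 0.08 0 0; 0.6 0 0.1 0 0; 0.6 0 0.105 0 0; 0.6 0 0.105 0 0; 0.6 0 0.105 0 0; 0.6 0 0.105 0 0"

```text
time_s: 16.7
tool_pos: [0.4697, 0.1402, 0.1412]
tcp_rot: [0.956, 1.342, -0.948]
wrist_force: [-0.1, -0.3, -5.6]
width: 0.0587
```

Request:
drive_tool:
  commands: "0.6 0 -0.004 -0.035 0; 0.6 0 -0.004 -0.07 0; 0.6 0 -0.004 -0.095 0; 0.6 0 -0.004 -0.105 0; 0.6 0 -0.004 -0.109 0; 0.6 0 -0.004 -0.111 0; 0.6 0 -0.004 -0.111 0; 0.6 0 -0.004 -0.111 0"

```text
time_s: 17.37
tool_pos: [0.4709, 0.1362, 0.0315]
tcp_rot: [0.958, 1.339, -0.946]
wrist_force: [0.1, 0.1, -4.9]
width: 0.0587
```

Request:
drive_tool:
  commands: "0 0 0 0 0; 0 0 0 0 0; 0 0 0 0 0; 0 0 0 0 0; 0 0 0 0 0; 0 0 0 0 0; 0 0 0 0.04 0; 0 0 0 0.08 0; 0 0 0 0.1 0; 0 0 0 0.1 0"

```text
time_s: 18.2
tool_pos: [0.473, 0.1364, 0.1359]
tcp_rot: [0.961, 1.332, -0.941]
wrist_force: [0.4, 0.1, 0.8]
width: 0.0854
```

```bash
python3 w.py p 0.064 0.08
```

```text
[0.473  0.1364 0.1359] 18.2 [0.36 0.06 0.78] 0.0854
[511.  35.] 357 centre 0.5731 0.3251 r 0.013 z 0.0726 rgb [86. 85. 84.]
[309. 210.] 5124 centre 0.4701 0.1365 r 0.0301 z 0.0725 rgb [29. 27. 28.]
```

View pics/w_p.png

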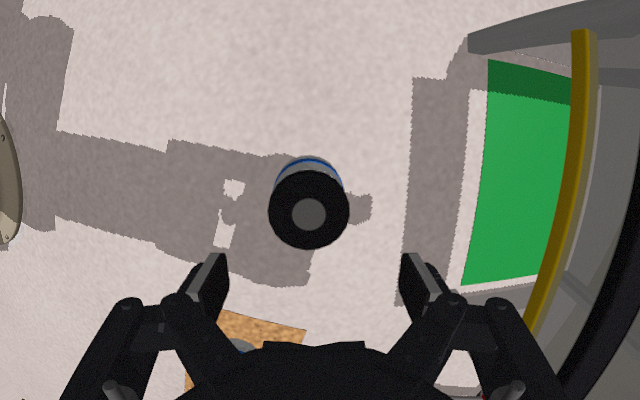

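Request:
drive_tool:
  commands: "0 -0.035 -0.013 0 1; 0 -0.07 -0.025 0 2; 0 -0.097 -0.036 0 2.5; 0 -0.097 -0.036 -0.03 2.5; 0 -0.097 -0.036 -0.06 2.5; 0 -0.097 -0.036 -0.09 2.5; 0 -0.097 -0.036 -0.105 2.5; 0 -0.097 -0.036 -0.106 2.5; 0 -0.097 -0.036 -0.106 2.5"

```text
time_s: 19.0
tool_pos: [0.374, 0.1003, 0.0265]
tcp_rot: [0.926, 1.354, -0.912]
wrist_force: [-0.4, -1.0, 1.1]
width: 0.0854
```

```bash
python3 w.py q 0.064 0.08; python3 -c "
from h import *
from scipy.spatial.transform import Rotation as R
o=observe();r=R.from_rotvec(o['tcp_rot']).as_matrix();print(np.degrees(np.arctan2(r[1,1],r[0,1])))"
```

```text
[0.374  0.1003 0.0265] 19.0 [-0.36 -1.02  1.05] 0.0854
[528. 279.] 5617 centre 0.4696 0.1359 r 0.0307 z 0.0724 rgb [40. 39. 41.]
[425. 294.] 1047 centre 0.4161 0.1196 r 0.0125 z 0.0718 rgb [38. 37. 38.]
[201. 295.] 997 centre 0.3276 0.0834 r 0.0132 z 0.0713 rgb [37. 36. 37.]
[610. 380.] 922 centre 0.7247 0.0805 r 0.0698 z 0.0717 rgb [105. 101.  94.]
22.108514138108347
```

Request:
drive_tool:
  commands: "0 0 0 0.003 -2; 0 0.012 0.0045 0.003 -2; 0 0.028 0.0105 0.003 -2; 0 0.047 0.0173 0.003 -2; 0 0.066 0.0243 0.003 -2; 0 0.085 0.0313 0.003 -2; 0 0.104 0.0383 0.003 -2; 0 0.120 0.0442 0.003 -2; 0 0.132 0.0486 0.003 -2; 0 0.139 0.0512 0.003 -2; 0 0.142 0.0523 0.003 -2; 0 0.142 0.0523 0.003 -2"

```text
time_s: 20.05
tool_pos: [0.5168, 0.1527, 0.0308]
tcp_rot: [0.953, 1.339, -0.936]
wrist_force: [-1.7, 0.0, -2.4]
width: 0.0857
```

```bash
python3 w.py r 0.064 0.08; python3 sash.py r1
```

```text
[0.5168 0.1527 0.0308] 20.05 [-1.73  0.05 -2.4 ] 0.0857
[574.   7.] 466 centre 0.5764 0.3175 r 0.0103 z 0.0717 rgb [92. 91. 90.]
[622.  15.] 484 centre 0.6123 0.3404 r 0.0342 z 0.0693 rgb [136. 128. 126.]
[485. 277.] 6033 centre 0.59 0.1784 r 0.0394 z 0.0727 rgb [27. 26. 27.]
[204. 291.] 996 centre 0.4716 0.1377 r 0.0124 z 0.0718 rgb [39. 38. 38.]
[607. 369.] 1299 centre 0.8089 0.137 r 0.0538 z 0.0719 rgb [112. 108.  98.]
[0.5164 0.1526 0.0305]
scene yellow 245 hx [0.002 0.01  0.012] hy [-0.122 -0.013  0.102] z [0.1463 0.1556 0.3142]
scene red 16 hx [0.022 0.028 0.033] hy [-0.138 -0.128 -0.124] z [0.1468 0.1514 0.1553]
side yellow 165 hx [-0.009 -0.005 -0.001] hy [-0.125 -0.065  0.   ] z [0.1444 0.1528 0.1603]
side ledge 135 hx [-0.04  -0.028 -0.009] hy [-0.121 -0.096 -0.071] z [0.2177 0.2242 0.2269]
side red 10 hx [-0.005 -0.001  0.   ] hy [-0.14  -0.134 -0.129] z [0.1418 0.1487 0.1498]
```

View pics/w_r.png

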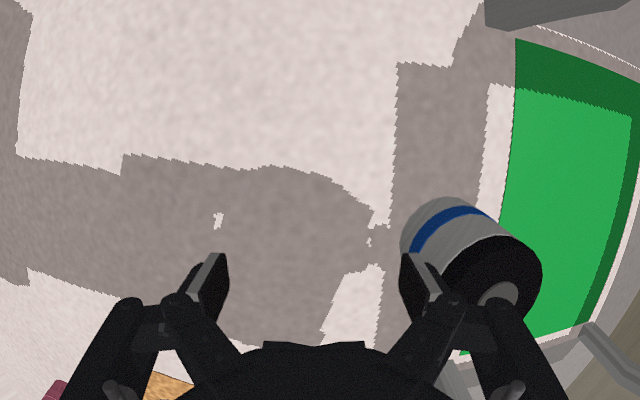

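Request:
drive_tool:
  commands: "0 0.004 0.0015 0 0; 0 0.0075 0.0028 0 0; 0 0.009 0.0033 0 0; 0 0.009 0.0033 0 0"

```text
time_s: 20.53
tool_pos: [0.525, 0.1557, 0.0306]
tcp_rot: [0.953, 1.34, -0.937]
wrist_force: [-4.0, -1.3, 1.7]
width: 0.0851
```

Request:
drive_tool:
  commands: "0 -0.03 -0.011 0 0; 0 -0.065 -0.024 0 0; 0 -0.09 -0.033 0.02 0; 0 -0.1 -0.06 0.06 0; 0 -0.115 -0.1 0.1 0; 0 -0.13 -0.135 0.11 0; 0 -0.15 -0.17 0.11 0; 0 -0.17 -0.205 0.11 0; 0 -0.19 -0.24 0.11 0; 0 -0.205 -0.275 0.11 0; 0 -0.215 -0.31 0.11 0; 0 -0.223 -0.345 0.11 0"

```text
time_s: 21.53
tool_pos: [0.3007, -0.1911, 0.1411]
tcp_rot: [0.952, 1.337, -0.938]
wrist_force: [1.1, -1.1, -0.6]
width: 0.0855
```

```bash
python3 w.py k 0.064 0.08;python3 -c "
from h import *
from scipy.spatial.transform import Rotation as R
o=observe();r=R.from_rotvec(o['tcp_rot']).as_matrix();print(np.degrees(np.arctan2(r[1,1],r[0,1])),r[:,0])"
```

```text
[ 0.3007 -0.1911  0.1411] 21.5333 [ 1.11 -1.09 -0.59] 0.0855
[518. 175.] 3132 centre 0.4555 -0.1031 r 0.0307 z 0.0744 rgb [62. 56. 55.]
[314. 209.] 4893 centre 0.3014 -0.1904 r 0.0302 z 0.0725 rgb [129.  77.  90.]
[240. 287.] 1499 centre 0.2545 -0.2818 r 0.0302 z 0.0724 rgb [134.  77.  92.]
[477. 292.] 671 centre 0.4789 -0.2202 r 0.024 z 0.074 rgb [64. 60. 61.]
[556. 338.] 363 centre 0.666 -0.2544 r 0.0363 z 0.0724 rgb [99. 79. 56.]
[ 40. 389.] 282 centre -0.0538 -0.7023 r 0.0533 z 0.0719 rgb [83. 63. 40.]
19.750814879441187 [ 0.01979255 -0.00672873 -0.99978147]
```

Request:
drive_tool:
  commands: "0 0.001 0 -0.035 0; 0 0.001 0 -0.07 0; 0 0.001 0 -0.1 0; 0 0.001 0 -0.111 0; 0 0.001 0 -0.111 0; 0.6 0.001 0 -0.111 0; 0.6 0.001 0 -0.111 0; 0.6 0.001 0 -0.111 0; 0.6 0.001 0 -0.111 0; 0.6 0.001 0 -0.111 0; 0.6 0.001 0 -0.111 0; 0.6 0.001 0 -0.111 0"
  newtons: 50

```text
time_s: 22.58
tool_pos: [0.3019, -0.1986, 0.0321]
tcp_rot: [0.952, 1.329, -0.944]
wrist_force: [-1.5, 2.5, 9.4]
width: 0.0591
```

Request:
drive_tool:
  commands: "0.6 0 0 0.01 0; 0.6 0 0 0.03 0; 0.6 0 0 0.065 0; 0.6 0 0 0.1 0; 0.6 0 0 0.115 0; 0.6 0 0 0.115 0; 0.6 0 0 0.115 0"

```text
time_s: 23.17
tool_pos: [0.3021, -0.1988, 0.148]
tcp_rot: [0.951, 1.326, -0.944]
wrist_force: [0.0, 0.4, -0.4]
width: 0.0592
```

Request:
drive_tool:
  commands: "0.6 0.018 0.036 0 0; 0.6 0.036 0.072 0 0; 0.6 0.054 0.108 0 0; 0.6 0.072 0.144 0 0; 0.6 0.09 0.18 0 0; 0.6 0.108 0.216 0 0; 0.6 0.126 0.252 0 0; 0.6 0.144 0.288 0 0; 0.6 0.163 0.325 0 0; 0.6 0.163 0.325 0 0; 0.6 0.163 0.325 0 0"

```text
time_s: 24.08
tool_pos: [0.4645, 0.1277, 0.1463]
tcp_rot: [0.947, 1.329, -0.943]
wrist_force: [-0.5, -0.2, -0.5]
width: 0.0592
```

```bash
python3 w.py l 0.064 0.08; python3 w.py l2 0.175 0.2;python3 -c "
from h import *
from scipy.spatial.transform import Rotation as R
o=observe();r=R.from_rotvec(o['tcp_rot']).as_matrix();print(np.degrees(np.arctan2(r[1,1],r[0,1])),r[:,0])"
```

```text
[0.4645 0.1277 0.1463] 24.0833 [-0.49 -0.19 -0.47] 0.0592
[517.  33.] 320 centre 0.5736 0.3257 r 0.0134 z 0.0724 rgb [96. 95. 93.]
[487. 203.] 3130 centre 0.6059 0.1801 r 0.031 z 0.0725 rgb [30. 31. 31.]
[510. 315.] 261 centre 0.7158 0.0825 r 0.0229 z 0.0713 rgb [156. 149. 148.]
[0.4642 0.1264 0.1465] 24.1333 [-0.11 -0.93 -1.09] 0.059
[603. 184.] 9954 centre 0.61 0.2229 r 0.1192 z 0.1853 rgb [104. 102. 100.]
[313. 280.] 17268 centre 0.4602 0.1342 r 0.0525 z 0.1869 rgb [125.  77.  89.]
19.787658328224076 [ 0.02159338 -0.01241031 -0.99968981]
```

Request:
drive_tool:
  commands: "0.6 0.002 -0.006 -0.035 0; 0.6 0.002 -0.006 -0.07 0; 0.6 0.002 -0.006 -0.098 0; 0.6 0.002 -0.006 -0.109 0; 0.6 0.002 -0.006 -0.114 0; 0.6 0.002 -0.006 -0.115 0; 0.6 0.002 -0.006 -0.115 0; 0 0.002 -0.006 -0.115 0; 0 0.002 -0.006 -0.115 0; 0 0.002 -0.006 -0.115 0; 0 0.002 -0.006 -0.115 0; 0 0.002 -0.006 -0.115 0"

```text
time_s: 25.18
tool_pos: [0.4663, 0.1196, 0.032]
tcp_rot: [0.95, 1.327, -0.946]
wrist_force: [1.0, 0.3, 0.2]
width: 0.0855
```

Request:
drive_tool:
  commands: "0 0 0 0.04 0; 0 0 0 0.08 0; 0 0 0 0.1 0; 0 -0.035 -0.013 0.1 0; 0 -0.07 -0.026 0.1 0; 0 -0.1 -0.035 0.1 0; 0 -0.1 -0.035 0.1 0; 0 -0.1 -0.035 0.1 0"

```text
time_s: 25.85
tool_pos: [0.3657, 0.0844, 0.1323]
tcp_rot: [0.951, 1.326, -0.946]
wrist_force: [0.6, -0.5, 0.8]
width: 0.0853
```

```bash
python3 w.py n 0.064 0.08
```

```text
[0.3657 0.0844 0.1323] 25.85 [ 0.56 -0.55  0.82] 0.0853
[605.  51.] 280 centre 0.5725 0.3252 r 0.013 z 0.0723 rgb [77. 76. 75.]
[  7. 181.] 918 centre 0.0386 -0.0005 r 0.0585 z 0.0707 rgb [66. 60. 51.]
[448. 204.] 4205 centre 0.4622 0.1254 r 0.0304 z 0.0725 rgb [177. 113. 131.]
[578. 199.] 1902 centre 0.6046 0.1801 r 0.0311 z 0.0723 rgb [21. 20. 21.]
[579. 300.] 684 centre 0.7344 0.0904 r 0.0806 z 0.0719 rgb [114. 109. 108.]
```

Request:
drive_tool:
  commands: "0 -0.002 0.005 -0.035 0; 0 -0.002 0.005 -0.07 0; 0 -0.002 0.005 -0.095 0; 0 -0.002 0.005 -0.102 0; 0 -0.002 0.005 -0.102 0; 0 -0.002 0.005 -0.102 0"

```text
time_s: 26.4
tool_pos: [0.3658, 0.0896, 0.0311]
tcp_rot: [0.951, 1.325, -0.945]
wrist_force: [-0.1, 1.3, 0.8]
width: 0.0851
```

Request:
drive_tool:
  commands: "0 0.012 0.0044 0 0; 0 0.030 0.011 0 0; 0 0.048 0.0177 0 0; 0 0.066 0.0243 0 0; 0 0.080 0.0294 0 0; 0 0.092 0.0339 0 0; 0 0.104 0.0383 0 0; 0 0.116 0.0427 0 0; 0 0.126 0.0464 0 0; 0 0.135 0.0497 0 0; 0 0.140 0.0515 0 0; 0 0.140 0.0515 0 0"

```text
time_s: 27.4
tool_pos: [0.5072, 0.1413, 0.0325]
tcp_rot: [0.952, 1.323, -0.943]
wrist_force: [-0.4, 0.8, -0.1]
width: 0.0854
```

```bash
python3 w.py o 0.064 0.08; python3 sash.py o1;python3 -c "
from h import *
from scipy.spatial.transform import Rotation as R
o=observe();r=R.from_rotvec(o['tcp_rot']).as_matrix();print(np.degrees(np.arctan2(r[1,1],r[0,1])),r[:,0],o['wrist_force'])"
```

```text
[0.5072 0.1413 0.0325] 27.4 [-0.35  0.81 -0.07] 0.0854
[598.   4.] 307 centre 0.5907 0.3301 r 0.0269 z 0.0696 rgb [95. 93. 92.]
[522. 271.] 11043 centre 0.6068 0.1804 r 0.0672 z 0.0724 rgb [83. 56. 64.]
[205. 290.] 1013 centre 0.4614 0.1273 r 0.0124 z 0.0718 rgb [36. 35. 36.]
[603. 365.] 1275 centre 0.8022 0.1218 r 0.0613 z 0.072 rgb [114. 109. 101.]
[0.5066 0.1412 0.0322]
scene yellow 251 hx [0.001 0.01  0.012] hy [-0.124 -0.009  0.102] z [0.1452 0.156  0.3151]
scene red 16 hx [0.022 0.029 0.032] hy [-0.136 -0.129 -0.124] z [0.1499 0.1521 0.1561]
side yellow 160 hx [-0.009 -0.005 -0.001] hy [-0.126 -0.067 -0.003] z [0.1444 0.1528 0.1601]
side ledge 139 hx [-0.041 -0.029 -0.008] hy [-0.121 -0.096 -0.071] z [0.2183 0.2239 0.2265]
side red 9 hx [-0.003 -0.002  0.   ] hy [-0.138 -0.134 -0.129] z [0.1427 0.1475 0.1497]
19.769123451487367 [ 0.02561495 -0.01236433 -0.99959542] [-0.57788452 -0.03806941  0.40226839]
```

View pics/w_o.png

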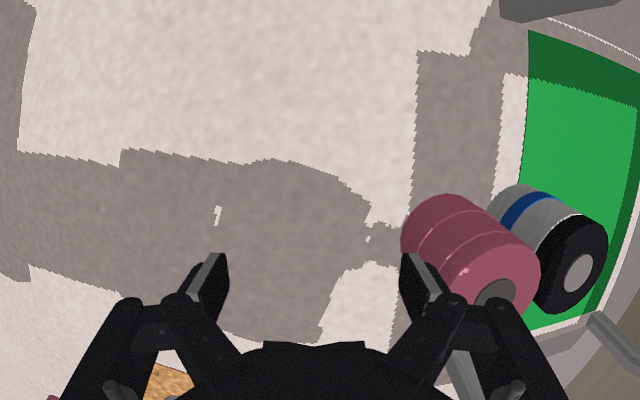

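Request:
drive_tool:
  commands: "0 0.008 0.003 0 0; 0 0.015 0.0055 0 0; 0 0.020 0.0074 0 0; 0 0.021 0.0077 0 0; 0 0.021 0.0077 0 0"

```text
time_s: 27.97
tool_pos: [0.5273, 0.1488, 0.0318]
tcp_rot: [0.951, 1.324, -0.943]
wrist_force: [-1.4, -0.6, -0.8]
width: 0.0858
```

Request:
drive_tool:
  commands: "0 -0.02 -0.0075 0 0; 0 -0.055 -0.02 0 0; 0 -0.085 -0.031 0.02 0; 0 -0.085 -0.031 0.05 0; 0 -0.085 -0.031 0.09 0; 0 -0.085 -0.031 0.1 0"

```text
time_s: 28.47
tool_pos: [0.4443, 0.1179, 0.137]
tcp_rot: [0.955, 1.316, -0.938]
wrist_force: [0.9, -0.7, 0.5]
width: 0.0855
```

```bash
python3 w.py t 0.064 0.08; python3 sash.py t1 | grep -v red
```

```text
[0.4443 0.1179 0.137 ] 28.4667 [ 0.94 -0.68  0.55] 0.0855
[541.  34.] 348 centre 0.573 0.3249 r 0.0135 z 0.0725 rgb [81. 81. 79.]
[529. 206.] 4868 centre 0.6352 0.1873 r 0.0607 z 0.0724 rgb [90. 58. 67.]
[535. 310.] 330 centre 0.7288 0.0877 r 0.0325 z 0.0714 rgb [137. 131. 130.]
[0.4446 0.1179 0.1367]
scene yellow 251 hx [0.001 0.01  0.012] hy [-0.123 -0.012  0.101] z [0.1459 0.156  0.3162]
side yellow 217 hx [-0.009 -0.005 -0.001] hy [-0.126 -0.046  0.043] z [0.1445 0.1533 0.1604]
side ledge 138 hx [-0.041 -0.028 -0.008] hy [-0.122 -0.097 -0.072] z [0.2181 0.2241 0.2269]
```

```bash
cat > f.py <<'E'
from h import *
O=np.array([.611,.1875]);ex=np.array([.9385,.3453]);ey=np.array([-.3453,.9385])
p,d=read_camera('wrist'); m=camera_model('wrist')
for c in('wrist','scene'):
    p,d=read_camera(c); m=camera_model(c); save('fin_'+c,p)
    v,u=np.mgrid[0:400,0:640]; x=(u-m['cx'])/m['fx'];y=(v-m['cy'])/m['fy']
    r=np.hypot(x,y)+1e-9; s=np.tan(np.minimum(r,1.4))/r if c=='wrist' else 1
    P=(np.stack([x*s*d,y*s*d,d,np.ones_like(d)],-1)@np.array(m['extrinsics']).T)[...,:3]
    I=p.astype(int); pink=I[...,0]>I[...,1]+25; hq=(P[...,:2]-O)
    hx=hq@ex;hy=hq@ey
    for n,k in (('dark',(I.max(-1)<100)&~pink),('pink',pink)):
        k=k&(d>0)&(abs(P[...,2]-.072)<.006)&(abs(hx-.02)<.1)&(abs(hy)<.08)
        if k.sum()>10:
            Q=np.stack([hx[k],hy[k]],1).astype(np.float32); (a,b),R=cv2.minEnclosingCircle(Q)
            print(c,n,k.sum(),'hood',round(a,4),round(b,4),'r',round(R,4),'z',np.median(P[...,2][k]))
b=cv2.imread('pics/fin_scene.png')[180:360,210:390]; w=cv2.imread('pics/fin_wrist.png')
cv2.imwrite('pics/fin.png',np.hstack([cv2.resize(b,(400,400),interpolation=cv2.INTER_CUBIC),w[:,240:640]]))
print(observe()['time_s'])
E
python3 f.py
```

```text
wrist dark 2100 hood 0.0276 -0.0157 r 0.0567 z 0.07166872398574285
wrist pink 2312 hood -0.0064 -0.0115 r 0.0321 z 0.07149357777584106
scene dark 366 hood 0.0356 -0.0106 r 0.0509 z 0.07215670666130747
scene pink 238 hood 0.0069 -0.0121 r 0.0378 z 0.07174644883149728
28.7667
```

View pics/fin.png

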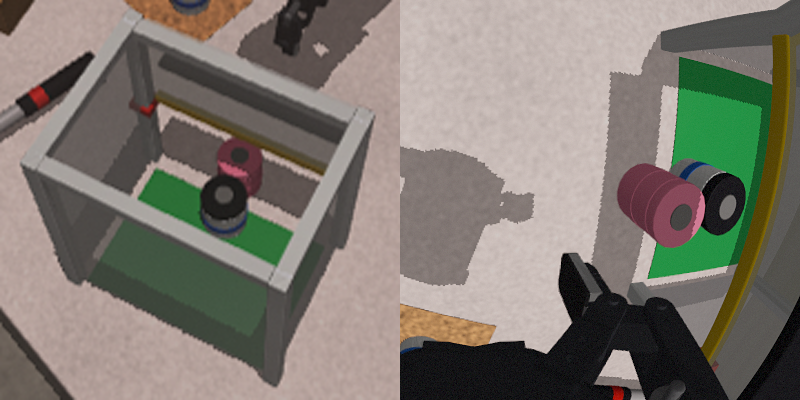

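```bash
python3 -c "
from plant import *
print(sign_off()); print(observe()['time_s'])"
```

```text
the job is handed in; nothing more can be done
None
the job is handed in; nothing more can be done
```

The job is handed in. By my last checks every condition holds, but I left a pink look-alike canister standing in the doorway.

- **Sash:** I raised it by pushing up under the ledge with the gripper's shoulder. Its lower edge is at about 0.147 m and the pointer at about 0.150 m, and it had not moved at the last check.
- **Finding the loaded canister:** The nearest to the hood and the middle one were empty (about 1.2 and 1.3 N), and I put both back. A later look found the nearest within about 1 mm of its start. My last clear look at the middle one was right after I put it back, also within about 1 mm. The far one was loaded (6.2 N).
- **Placing it:** I stood the loaded canister about 150 mm in front of the doorway, let go, and pushed it in. It is upright, with its centre about 53 mm behind the sash plane (at least 34 mm needed). I worked out that distance from the pusher's position and the midpoint of the two lids. A direct fit of its lid alone failed because the dark colour mask picked up other points.
- **Pink canister:** The ledge stops the downward-pointing gripper before it can push the canister all the way in. I used one pink canister as a spacer for the last stretch. It stands upright under the sash, against or right next to the loaded one, and I couldn't safely pull it back out.
- **Bystanders:** I kept the arm clear of the carton, mallet and clamp, but did not re-measure them at the end.

Total time was about 29 s of the 72 s allowed.

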